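# Load a slide tray into the tray rotator

## Robot

A 6-joint arm with a two-finger parallel gripper is mounted at the origin on the work surface. World frame = base frame: x ahead of the robot, y to its left, z up, the work surface at z = 0. Lengths are in m, angles in rad, forces in N, time in s.
With the tool pointing down it reaches from about 0.25 to 0.8 m from the base axis. Payload 3.9 kg.
Tool frame: the origin (TCP) lies at the centre of the arm's flange, where the gripper is bolted on; the fingertips stand 173 mm ahead of it and the grasp point (between the pads) lies 155 mm ahead of it; y points along the fingers, z is the direction in which the jaws open and shut, and the axes are right-handed (so a half turn about y gives the same grasp; the last joint's range is limited). The gripper opens to 85 mm and grips with 20 to 120 N. Pads are 22 mm wide; open, the fingers measure 114 mm over their backs; the gripper's body (76 mm by 85 mm) begins 54 mm behind the grasp point. The pads swing forward as they close: fully open they stand 13 mm farther back than shut.
Start: joints at [-1.193, 0.26, -0.138, 1.173, 0, 1.571], TCP at [0.194, -0.488, 0.405] pointing down, gripper open.
Joint ranges: [-2.78, 2.78], [-0.83, 1.72], [-1.28, 1.37], [-1.9, 2.12], [-1.57, 1.48], [-3.14, 3.14]. Speed limits (rad/s): [2.57, 2.57, 3.14, 3.14, 3.14, 3.14].

## Interface

Orientations are given as [roll, pitch, yaw] about the fixed x, y, z axes, in that order (R = Rz(yaw) Ry(pitch) Rx(roll)).
In Python, from bench import robot gives the robot as it stands. The module is installed in compiled form; this text tells all that it offers.
- The arm moves only by the tool apply_moves, never from a script. Its arguments are lists of equal length, an entry for each row: "slide": the shift along the tool's x, y, z in m, a list of three; "turn": the turn about the tool's y in rad. In form: {"slide": [[dx, dy, dz], ...], "turn": [turn, ...]}. A call has 1 to 5 rows; each row is the pose to reach, as a shift and turn from the pose commanded when the call began, along the tool's axes at that moment; what a row does not reach only later rows make up. A row lasts 1/8 s, in which the tool goes at most 62.5 mm and 10.7 degrees, less where a joint would pass 70% of its speed; a pose out of reach is approached as far as the arm can. A call with a gripper value outside its range is refused whole. "hand" is the finger opening in m, from 0 to 0.0854, set as the call begins (left out, the last holds). The fingers move at their own pace and stop on an object; the grip force is fixed at half the most. Time passes only in rows, so rows that repeat a pose let the fingers close. It gives the time, the measured TCP pose, the force and the opening at its end, in the units of the state.
- robot.state(): the state, without advancing time (a new reading comes with each control period).
- robot.read_camera(name): name is "side" or "top"; returns the picture (480x640x3 uint8, red, green, blue); there is no depth.
- robot.camera_info(name): a dict with "camera_matrix" (3x3 intrinsics, pixels), "R" (3x3) and "t" (3): a world point X has camera coordinates R X + t. Camera axes: x right, y down, z forward; pixel columns grow to the right and rows downward; lengths in m; the calibration is good to about 2 mm. A picture is of the moment at which its call begins. camera_info takes no time and is no camera call.
- robot.close_job(): hands the job in, once; it reports no verdict.
The state is a dict: "t": time; "joint_positions": joint angles; "qd": joint speeds; "tau": joint torques, N m; "tcp_pos": TCP position; "ee_rot": TCP orientation; "contact_force": force on the tool from outside, world axes, zero at the start; "moment": the same for the moment, N m; "gripper_width": finger opening in m.
Only numpy, scipy, OpenCV 4.12 (cv2) and the standard library are available. Lean on these libraries where they do the work, as an engineer would, in place of code of your own. Each camera call takes 0.05 s, during which the arm holds its last target. There are 200 camera calls.

## Task

The blue slide tray belongs on the red bed of the tray rotator, and that bed is now turned down out of sight in the tub. First turn the rotator by rubbing or pinching its black rubber-tyred hand wheel (do not push on the drum) until the red bed faces straight up, and let go. Then push the tray along its stand until one end sticks out over the front end, grip it there, lift it off and lay it gently, glass slides up, on the red bed between its stops, without disturbing the other things on the bench.

Things in the scene. Friction and masses are not known exactly. Their poses are not given: they have to be found in the camera images.
- rotator: Fixed tray rotator: blue base 250 x 190 mm with a white open-topped tub 146 (x) x 190 mm, end walls 148 mm and side walls 135 mm above the bench. Origin on the bench under the drum's centre, z up, x along the shaft, away from the hand wheel (roughly away from the robot; yaw within 0.3). Level shaft 125 mm above the bench carries drum and wheel. It stands left or right, the stand on the other side.
- shaft (a joint): Angle (rad) of shaft, drum and hand wheel: 0 or 6.283 = red bed straight up; at angle a the red bed points a away from the top, towards the rotator's -y for positive a, so it starts (1.9 to 4.4) hidden in the tub. The shaft is balanced and turns endlessly either way; slight bearing drag (0.02 N m) keeps it where it is left.
- wheel_centre (a point): Hand wheel on the shaft: disc of radius 100 mm, 16 mm thick, black rubber tyre, grey hub. Origin at its centre on the shaft, 115 mm from the drum's centre towards the robot (rotator x = -115, z = 125 mm); x along the shaft, y and z turn with it. Its top is 225 mm above the bench; between wheel and drum 47 mm are free (the end wall there is 148 mm high), nothing on the other side.
- drum_centre (a point): Square aluminium drum 120 mm long, 120 x 120 mm across, turning with the wheel; corners sweep a radius of 85 mm. Origin at its centre on the shaft; x along the shaft, z towards the red bed. A tray bed on each of its four faces: three white, one red.
- red_bed (a point): Centre of the red bed's surface, 60 mm from the shaft axis; z out of the bed, x along the shaft. Facing up it lies 185 mm above the bench. The bed is 120 x 120 mm, with four stops 5 mm high around the tray's place: at each end (inner faces 54 mm from the centre along x, 40 mm wide) and in the middle of each side (inner faces 35 mm from the centre, 20 mm long).
- stand: Fixed white tray stand. Origin on the bench under its centre, z up, x away from its front end, which faces roughly the robot (yaw within 0.3). Steel floor from x = -57.5 (front) to +57.5 mm, its top 50 mm above the bench; side rails with inner faces 32.5 and outer faces 40.5 mm from the middle, tops 60 mm above the bench, level with the tray's top. Both ends are open.
- tray_centre (a point): Centre (half-way up) of the loose blue slide tray, a plate 100 (x) x 60 (y) x 10 mm, about 90 g, z out of the side with two glass slides (up). It starts flat on the stand's floor between the rails, lengthwise, within 6 mm of the stand's middle, so its sides cannot be gripped until it sticks out. Either end may lead on the red bed.
- culture_dish: Bystander: flat round red culture dish, 90 mm across and 14 mm high; origin at the centre of its underside.
- vial: Bystander: small jar with white cap, 34 mm across and 75 mm high; origin at the centre of its underside.
- swab_jar: Bystander: glass jar with white lid, 84 mm across and 130 mm high; origin at the centre of its underside.
Things that resemble listed ones, but are neither listed nor needed, are in the scene too. There is more than one size of the part that bears tray_centre; the job needs the largest.

How it is judged:
On the way, in this order (a step that is already met when the one before it is completed fails the run):
1. the hand wheel is turned by fingers rubbing or pinching it (contact force between the fingers and shaft_c0 above 0.5 N and (velocity of joint shaft above 0.1 rad/s or velocity of joint shaft below -0.1 rad/s)), for 0.1 s.
2. the red bed faces up within 0.09 rad, at rest, the wheel let go (angle between red_bed's own z axis and vertical below 0.09 rad and velocity of joint shaft between -0.06 and 0.06 rad/s and contact force between the fingers and shaft_c0 below 0.1 N), for 0.2 s.
3. the tray lies flat on the stand with at least 20 mm sticking out over the front end (x of tray_centre in the frame of stand below -0.0275 m and z of tray_centre in the frame of stand below 0.059 m and angle between tray_centre's own z axis and vertical below 0.08 rad), for 0.2 s.
4. the tray is lifted at least 30 mm off the stand (height (world z) of tray_centre above 0.085 m), for 0.1 s.
At the end, for the whole second after the job is handed in: The red bed faces up within 0.09 rad (5 degrees) and is at rest; the tray lies at rest flat on it (within 2.5 mm and 0.04 rad), slides up, its centre within 8 mm of the bed's centre both ways, so between the stops (angle between red_bed's own z axis and vertical below 0.09 rad and velocity of joint shaft between -0.06 and 0.06 rad/s and x of tray_centre in the frame of red_bed between -0.008 and 0.008 m and y of tray_centre in the frame of red_bed between -0.008 and 0.008 m and z of tray_centre in the frame of red_bed below 0.0075 m and angle between tray_centre's own z axis and vertical below 0.13 rad and angle between the z axis of tray_centre and the z axis of red_bed, either way round below 0.04 rad and linear speed of tray below 0.02 m/s); the robot touches nothing.
It fails at once if the culture dish, vial or swab jar is moved more than 30 mm or tipped over (distance of any of culture_dish, vial, swab_jar from where it was at the start of the episode above 0.03 m or angle between any of culture_dish, vial, swab_jar's own z axis and vertical above 0.5 rad).
It fails at once if the tray is dropped to the bench (height (world z) of tray_centre below 0.03 m).
It fails at once if the tray hits or is pressed on the drum with more than 20 N (not gently) (contact force between tray and shaft above 20 N).
It fails at once if the fingers push on the drum itself with more than 6 N (contact force between the fingers and shaft_c1 above 6 N or contact force between the fingers and shaft_c2 above 6 N or contact force between the fingers and shaft_c3 above 6 N or contact force between the fingers and shaft_c4 above 6 N or contact force between the fingers and shaft_c5 above 6 N or contact force between the fingers and shaft_c6 above 6 N or contact force between the fingers and shaft_c7 above 6 N or contact force between the fingers and shaft_c8 above 6 N or contact force between the fingers and shaft_c9 above 6 N or contact force between the fingers and shaft_c10 above 6 N or contact force between the fingers and shaft_c11 above 6 N or contact force between the fingers and shaft_c12 above 6 N or contact force between the fingers and shaft_c13 above 6 N or contact force between the fingers and shaft_c14 above 6 N or contact force between the fingers and shaft_c15 above 6 N or contact force between the fingers and shaft_c16 above 6 N or contact force between the fingers and shaft_c17 above 6 N).
It also fails if it takes over 72 s, if anything falls off the work surface, if the arm or the gripper's body presses on something with over 40 N, if the wrist force passes 120 N, or if a joint passes its speed limit or range.

## Working session

There is one attempt and no reset: what is moved stays moved. The work goes in short steps, Python scripts to look and compute and a tool call to move; the robot and the scene stay as the last step left them, time stands still between calls to the robot, and variables do not carry over. Pictures are saved under pics/ and viewed, about 8 in all and at most 12, crops included, and the job is handed in when it is done.

Besides the shell and the picture viewer there is one more tool, called after "Request:" as name(argument=value, ...), one argument or row to a line, values as JSON. apply_moves: Moves the arm, as the interface text tells. Its arguments: {"type":"object","properties":{"slide":{"type":"array","items":{"type":"array","items":{"type":"number"}}},"turn":{"type":"array","items":{"type":"number"}},"hand":{"type":"number"}},"required":["slide","turn"]}

```bash
mkdir -p pics; cat > h.py <<'E'
import numpy as np, cv2
from bench import robot
def cam(n):
    i=robot.camera_info(n); return np.array(i["camera_matrix"]),np.array(i["R"]),np.array(i["t"])
def shot(n,f):
    im=robot.read_camera(n)[:,:,::-1].copy(); cv2.imwrite("pics/"+f,im); return im
def ray(n,uv,z):
    K,R,t=cam(n); c=-R.T@t; d=R.T@np.linalg.inv(K)@np.array([uv[0],uv[1],1.]); return c+d*(z-c[2])/d[2]
def proj(n,X):
    K,R,t=cam(n); p=K@(R@np.array(X)+t); return p[:2]/p[2]
E
python3 - <<'E'
from h import *
a=shot("top","t0.png");b=shot("side","s0.png")
for n in("top","side"):
    K,R,t=cam(n); print(n,K.tolist(),(-R.T@t).round(3),R.round(3).tolist())
print(robot.state())
E
```

```text
top [[503.52065948326214, 0.0, 321.4503955359915], [0.0, 503.52065948326214, 239.52043233525117], [0.0, 0.0, 1.0]] [0.38  0.065 1.419] [[0.026, -1.0, -0.012], [-0.99, -0.024, -0.137], [0.136, 0.016, -0.991]]
side [[578.0859919843315, 0.0, 314.3138739856698], [0.0, 578.0859919843315, 243.34635445426878], [0.0, 0.0, 1.0]] [ 0.502 -0.701  1.11 ] [[0.992, -0.122, -0.017], [-0.106, -0.782, -0.614], [0.061, 0.612, -0.789]]
{'t': 0.1, 'joint_positions': array([-1.19302894e+00,  2.60610319e-01, -1.39237276e-01,  1.17272440e+00,
        2.91255152e-06,  1.57079378e+00]), 'qd': array([ 0.00136788, -0.00027364,  0.00176134,  0.00028582,  0.00259241,
        0.00138318]), 'tau': array([-1.02178139e-03, -4.06508374e+01,  2.54527062e+01,  1.01074812e-02,
       -1.41018331e-04,  7.70154543e-06]), 'tcp_pos': array([ 0.19352904, -0.48769098,  0.40395314]), 'ee_rot': array([-1.57257200e+00,  2.91707620e-06, -2.76382272e+00]), 'contact_force': array([0.40847664, 0.5388942 , 0.52540925]), 'moment': array([ 0.01179613,  0.03827857, -0.02211927]), 'gripper_width': 0.085568285227476}
```

View pics/t0.png

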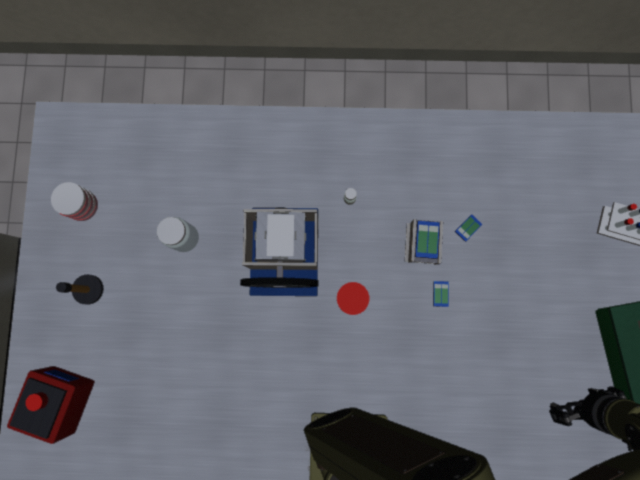

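View pics/s0.png

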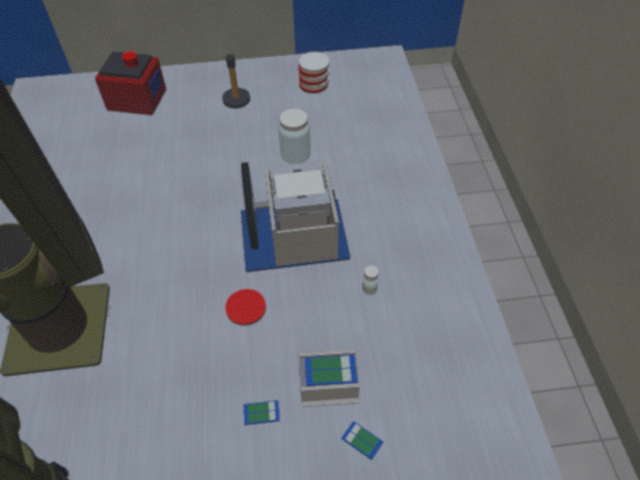

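```bash
python3 - <<'E'
from h import *
a=cv2.imread("pics/t0.png");b=cv2.imread("pics/s0.png")
f=lambda im,x,y,w,h:cv2.resize(im[y:y+h,x:x+w],(400,300),interpolation=cv2.INTER_CUBIC)
cv2.imwrite("pics/c0.png",np.vstack([np.hstack([f(a,220,195,120,110) ,f(a,385,205,120,90)]),np.hstack([f(b,225,155,145,120),f(b,270,335,120,90)])]))
E
```

```text
(no output)
```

View pics/c0.png

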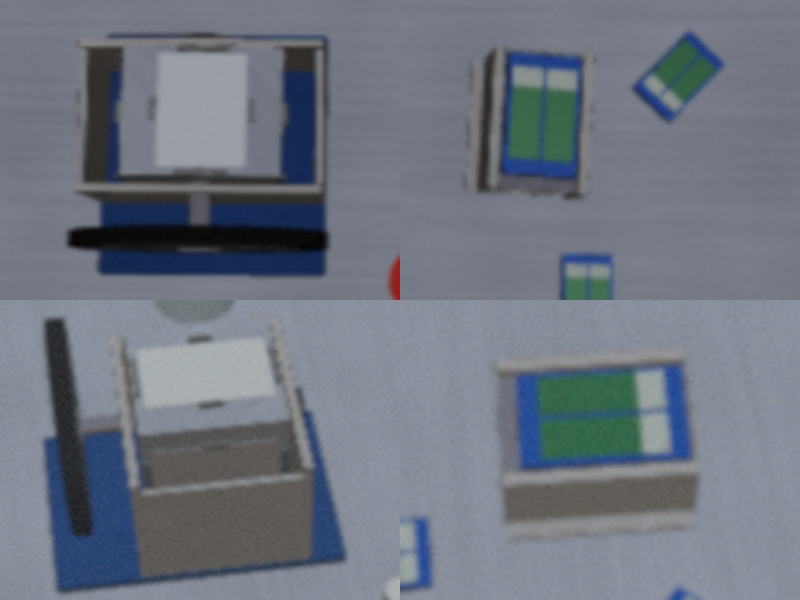

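```bash
cat >> h.py <<'E'
def quad(m):
    cs,_=cv2.findContours(m.astype(np.uint8),cv2.RETR_EXTERNAL,cv2.CHAIN_APPROX_NONE)
    c=max(cs,key=cv2.contourArea); return cv2.minAreaRect(c),cv2.approxPolyDP(cv2.convexHull(c),4,True)[:,0]
def tri(ut,us):
    P=[]
    for n in("top","side"):
        K,R,t=cam(n); P.append(K@np.c_[R,t])
    X=cv2.triangulatePoints(P[0],P[1],np.array(ut,float).reshape(2,1),np.array(us,float).reshape(2,1)).ravel(); return X[:3]/X[3]
E
python3 - <<'E'
from h import *
a=cv2.imread("pics/t0.png");b=cv2.imread("pics/s0.png")
for n,im,box in(("top",a,(250,200,60,65)),("side",b,(262,165,75,50))):
    x,y,w,h=box; g=im[y:y+h,x:x+w].min(2); print(n,"bright",np.percentile(g,[20,50,70,90]))
    r,q=quad(g>np.percentile(g,99)*0.9); print(r,(q+[x,y]).tolist())
for n,im in(("top",a),("side",b)):
    v=cv2.cvtColor(im,cv2.COLOR_BGR2HSV)
    blue=(v[...,0]>105)&(v[...,0]<125)&(v[...,1]>150)
    k,l,s,c=cv2.connectedComponentsWithStats(blue.astype(np.uint8))
    for i in range(1,k):
        if s[i,4]>60: print(n,"blue",s[i],c[i].round(1))
    # stand tray incl. slides: blue or green
    tg=((v[...,0]>45)&(v[...,0]<125)&(v[...,1]>110))
    m=np.zeros_like(tg); 
    if n=="top": m[205:275,400:455]=1
    else: m[340:400,295:365]=1
    r,q=quad(tg&m); print("tray",r,q.tolist())
    blk=(v[...,2]<40); m[:]=0
    if n=="top": m[270:295,230:330]=1
    else: m[155:260,235:265]=1
    r,q=quad(blk&m); print("wheel",r,q.tolist())
# tub rim predictions from hand corners
for uv in((243.5,263.6),(317.5,263.6),(244,210.4),(318,210.4)): print(ray("top",uv,.148).round(4))
E
```

```text
top bright [ 77. 117. 125. 154.]
((30.0, 35.0), (40.0, 26.0), 90.0) [[293, 215], [292, 255], [267, 255], [268, 215]]
side bright [106.8 136.  148.  168. ]
((36.9817008972168, 18.33536720275879), (23.41148567199707, 48.037723541259766), 83.6598129272461) [[320, 171], [323, 192], [277, 196], [275, 175]]
top blue [418 221  21   5  62] [427.8 222.9]
top blue [305 222   9  40 324] [309.4 241.9]
top blue [416 246  22  12 102] [426.1 254.3]
top blue [251 270  25   9 204] [262.8 273.6]
top blue [284 270  33  10 300] [300.5 274.1]
top blue [250 286  67   9 505] [283.5 290.7]
top blue [ 45 370  32  11 151] [ 60.8 375. ]
tray ((426.98248291015625, 239.28016662597656), (22.2066707611084, 36.740814208984375), 3.5763344764709473) [[418, 221], [439, 223], [436, 258], [415, 255]]
wheel ((279.0, 282.0), (8.0, 76.0), 90.0) [[317, 281], [316, 286], [241, 284], [251, 278]]
side blue [   0    0   70   84 4201] [27.1 40.8]
side blue [ 294    0  169   51 7295] [376.4  22.3]
side blue [ 242  209   33   61 1133] [259.5 242.9]
side blue [339 224  10  35 183] [342.3 245. ]
side blue [350 355   6  27 107] [352.6 368.2]
side blue [306 358  37  27 175] [311.9 373.5]
side blue [367 440  15  18  71] [374.9 449.1]
tray ((330.3363037109375, 369.54425048828125), (28.137544631958008, 50.620975494384766), 86.18592071533203) [[354, 356], [355, 382], [306, 384], [305, 358]]
wheel ((253.8500213623047, 244.55003356933594), (6.008327484130859, 3.1622774600982666), 71.56504821777344) [[252, 242], [256, 247]]
[0.4887 0.281  0.148 ]
[0.4933 0.0934 0.148 ]
[0.6259 0.2862 0.148 ]
[0.6304 0.0958 0.148 ]
```

```bash
python3 - <<'E'
from h import *
T=[(267,215),(293,215),(267,255.5),(293,255.5)];S=[(274.5,175),(277,196),(319.5,171),(323,192)]
# top order: farL, farR, nearL, nearR ; side: left= near(x small), up=+y
M=dict(farL=((267.8,214.7),(320,170.7)),farR=((293.3,214.7),(323.4,192.4)),nearL=((266.8,255.3),(274.7,174.7)),nearR=((292.6,255.3),(277,196.3)))
X={k:tri(*v) for k,v in M.items()}
for k in X: print(k,X[k].round(4))
w=(X['farL']+X['nearL']-X['farR']-X['nearR'])/2; print("tilt",w.round(4),np.arctan2(w[2],w[1]), "ctr",np.mean(list(X.values()),0).round(4))
l=(X['farL']+X['farR']-X['nearL']-X['nearR'])/2; print(l.round(4))
for u in((241,283),(317.5,283)): print(ray("top",u,.125).round(4))
print("wheel top",ray("top",(279,282),.225).round(4))
print("tray top")
for u in((417.5,220.5),(440,222.5),(437,259),(414.7,255.8)):print(ray("top",u,.06).round(4))
for u in((354,355),(355.5,383),(306,385),(304.5,357.5)):print(ray("side",u,.06).round(4))
E
```

```text
farL [0.6107 0.22   0.1846]
farR [0.6112 0.1564 0.1813]
nearL [0.5085 0.2179 0.1883]
nearR [0.5092 0.1544 0.186 ]
tilt [-0.0006  0.0635  0.0028] 0.04370550352821309 ctr [0.5599 0.1872 0.1851]
[ 0.1021  0.002  -0.0042]
[0.4405 0.289  0.125 ]
[0.4455 0.0926 0.125 ]
wheel top [0.4405 0.1816 0.225 ]
tray top
[ 0.626  -0.1746  0.06  ]
[ 0.6219 -0.2359  0.06  ]
[ 0.5217 -0.2272  0.06  ]
[ 0.5289 -0.1671  0.06  ]
[ 0.6278 -0.1786  0.06  ]
[ 0.6209 -0.2379  0.06  ]
[ 0.5254 -0.2296  0.06  ]
[ 0.529  -0.1711  0.06  ]
```

Request:
apply_moves(
  slide=[
    [0,0,0],
    [0,0,0],
    [0,0,0],
    [0,0,0],
    [0,0,0],
  ],
  turn=[-0.18,-0.36,-0.54,-0.72,-0.9],
  hand=0.045,
)

```text
t: 0.72
tcp_pos: [0.1936, -0.4878, 0.4042]
ee_rot: [-1.571, 0.001, -1.858]
contact_force: [-0.3, -0.1, -0.7]
gripper_width: 0.0449
```

Request:
apply_moves(
  slide=[
    [0,0,0],
    [0,-0.03,0],
    [0,-0.06,0],
    [0,-0.06,0],
    [0,-0.06,0],
  ],
  turn=[-0.16,-0.318,-0.318,-0.318,-0.318],
)

```text
t: 1.35
tcp_pos: [0.1936, -0.4878, 0.4638]
ee_rot: [-1.571, 0.001, -1.546]
contact_force: [-0.1, -0.2, -0.5]
gripper_width: 0.045
```

Request:
apply_moves(
  slide=[
    [-0.056,0,0.0205],
    [-0.112,0,0.041],
    [-0.168,0,0.0615],
    [-0.224,0,0.082],
    [-0.28,0,0.1025],
  ],
  turn=[0,0,0,0,0],
)

```text
t: 1.98
tcp_pos: [0.2889, -0.2035, 0.4634]
ee_rot: [-1.572, 0.001, -1.547]
contact_force: [0.7, -0.2, 0.5]
gripper_width: 0.0451
```

Request:
apply_moves(
  slide=[
    [-0.056,0,0.0205],
    [-0.112,0,0.041],
    [-0.168,0,0.0615],
    [-0.224,0,0.082],
    [-0.28,0,0.1025],
  ],
  turn=[0,0,0,0,0],
)

```text
t: 2.6
tcp_pos: [0.3843, 0.079, 0.4635]
ee_rot: [-1.573, -0.001, -1.545]
contact_force: [1.1, -0.1, -0.2]
gripper_width: 0.0452
```

Request:
apply_moves(
  slide=[
    [-0.056,0,0.0205],
    [-0.112,0,0.041],
    [-0.168,0,0.061],
    [-0.168,0,0.061],
  ],
  turn=[0,0,0,0],
)

```text
t: 3.1
tcp_pos: [0.4421, 0.2497, 0.4621]
ee_rot: [-1.574, -0.001, -1.541]
contact_force: [-0.2, -0.9, -0.6]
gripper_width: 0.0449
```

```bash
python3 - <<'E'
from h import *
print(robot.state()["tcp_pos"],robot.state()["ee_rot"])
b=shot("side","s1.png");a=shot("top","t1.png")
cv2.imwrite("pics/c1.png",np.hstack([cv2.resize(b[100:300,180:380],(400,400)),cv2.resize(a[180:320,210:350],(400,400))]))
E
```

```text
[0.44208339 0.24974194 0.46213426] [-1.57351297e+00 -8.24522028e-04 -1.54107124e+00]
```

View pics/c1.png

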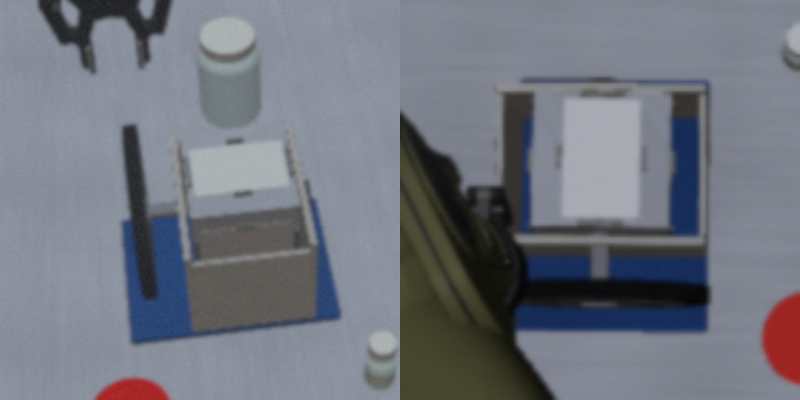

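Request:
apply_moves(
  slide=[
    [0,0.05,0],
    [0,0.09,0],
    [0,0.11,0],
    [0,0.121,0],
    [0,0.121,0],
  ],
  turn=[0,0,0,0,0],
)

```text
t: 3.82
tcp_pos: [0.441, 0.2453, 0.3435]
ee_rot: [-1.572, -0.001, -1.547]
contact_force: [0.3, 0.0, 0.4]
gripper_width: 0.0449
```

Request:
apply_moves(
  slide=[
    [0,0,0],
    [0,0,0],
    [0,0,0],
  ],
  turn=[0,0,0],
  hand=0.022,
)

```text
t: 4.2
tcp_pos: [0.4416, 0.2466, 0.3443]
ee_rot: [-1.57, 0.001, -1.546]
contact_force: [-0.1, 0.1, 0.0]
gripper_width: 0.0221
```

Request:
apply_moves(
  slide=[
    [0,0,0],
    [0,0,0],
    [0,0,0],
  ],
  turn=[0,0,0],
  hand=0.0,
)

```text
t: 4.58
tcp_pos: [0.4433, 0.2467, 0.3446]
ee_rot: [-1.565, 0.0, -1.547]
contact_force: [6.0, -0.7, -0.7]
gripper_width: 0.0152
```

Request:
apply_moves(
  slide=[
    [0.0106,-0.0088,0],
    [0.0225,-0.0158,0],
    [0.0352,-0.0209,0],
    [0.0486,-0.0241,0],
    [0.0622,-0.0251,0],
  ],
  turn=[0,0,0,0,0],
)

```text
t: 5.2
tcp_pos: [0.4448, 0.1855, 0.3684]
ee_rot: [-1.567, 0.005, -1.546]
contact_force: [6.9, 7.4, -13.0]
gripper_width: 0.0148
```

Request:
apply_moves(
  slide=[
    [0.014,0.0011,0],
    [0.0277,0.0044,0],
    [0.0407,0.0098,0],
    [0.0527,0.0171,0],
    [0.0629,0.0257,0],
  ],
  turn=[0,0,0,0,0],
)

```text
t: 5.82
tcp_pos: [0.4458, 0.1227, 0.3443]
ee_rot: [-1.567, 0.007, -1.546]
contact_force: [1.3, 6.5, 2.4]
gripper_width: 0.015
```

Request:
apply_moves(
  slide=[
    [0,0,0],
    [0,0,0],
  ],
  turn=[0,0],
)

```text
t: 6.08
tcp_pos: [0.4459, 0.1224, 0.3437]
ee_rot: [-1.567, 0.004, -1.546]
contact_force: [3.4, 4.6, -1.8]
gripper_width: 0.0151
```

```bash
python3 - <<'E'
from h import *
print(robot.state()["tcp_pos"],robot.state()["contact_force"])
b=shot("side","s2.png");a=shot("top","t2.png")
cv2.imwrite("pics/c2.png",np.hstack([cv2.resize(b[130:290,210:370],(400,400)),cv2.resize(a[180:320,210:350],(400,400))]))
E
```

```text
[0.4458663  0.12242866 0.343653  ] [ 3.38531336  4.58092296 -1.84870312]
```

View pics/c2.png

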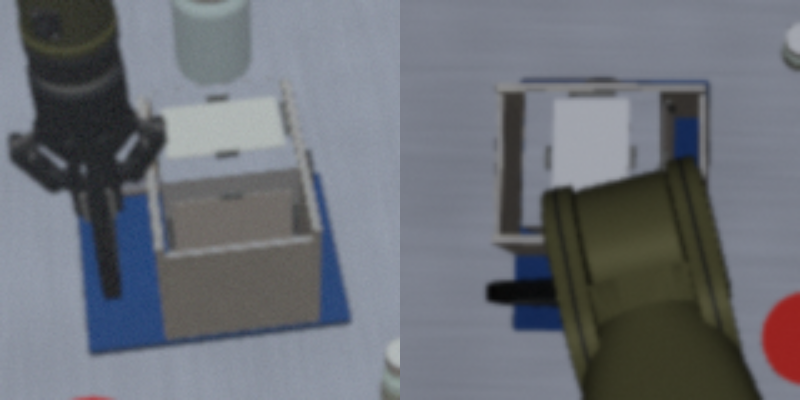

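Request:
apply_moves(
  slide=[
    [0,0,0],
    [0,0,0],
    [0,0,0],
    [-0.02,0,0.001],
    [-0.06,0.001,0.001],
  ],
  turn=[0,0,0,0,0],
  hand=0.04,
)

```text
t: 6.8
tcp_pos: [0.4441, 0.1811, 0.3423]
ee_rot: [-1.571, -0.0, -1.549]
contact_force: [0.8, 0.6, 0.4]
gripper_width: 0.0402
```

Request:
apply_moves(
  slide=[
    [-0.04,0.001,0],
    [-0.06,0.002,0],
    [-0.0685,0.002,0],
    [-0.0685,0.002,0],
    [-0.0685,0.002,0],
  ],
  turn=[0,0,0,0,0],
)

```text
t: 7.42
tcp_pos: [0.4423, 0.249, 0.3401]
ee_rot: [-1.571, -0.001, -1.547]
contact_force: [0.1, 0.4, -1.0]
gripper_width: 0.0404
```

Request:
apply_moves(
  slide=[
    [0,0,0],
    [0,0,0],
    [0,0,0],
    [0,0,0],
  ],
  turn=[0,0,0,0],
  hand=0.0,
)

```text
t: 7.92
tcp_pos: [0.4436, 0.2492, 0.3405]
ee_rot: [-1.567, -0.001, -1.548]
contact_force: [4.1, -1.4, -0.4]
gripper_width: 0.0153
```

```bash
python3 - <<'E'
from h import *
print(robot.state()["tcp_pos"],robot.state()["contact_force"])
b=shot("side","s3.png");a=shot("top","t3.png")
for n,im,box in(("top",a,(255,200,50,45)),("side",b,(268,165,72,50))):
    x,y,w,h=box; g=im[y:y+h,x:x+w].min(2)
    r,q=quad(g>np.percentile(g,99)*0.9); print(r,(q+[x,y]).tolist())
E
```

```text
[0.44360281 0.24922657 0.34050062] [ 4.12806908 -1.36706062 -0.42513455]
((21.0, 29.5), (29.0, 26.0), 90.0) [[289, 215], [289, 244], [263, 244], [264, 215]]
((30.808368682861328, 15.402996063232422), (19.976680755615234, 46.94321823120117), 83.1572265625) [[319, 169], [322, 187], [277, 192], [275, 174]]
```

Request:
apply_moves(
  slide=[
    [0.0108,-0.0098,0],
    [0.023,-0.0177,0],
    [0.0363,-0.0234,0],
    [0.0504,-0.0269,0],
    [0.0647,-0.0281,0],
  ],
  turn=[0,0,0,0,0],
)

```text
t: 8.65
tcp_pos: [0.4451, 0.1857, 0.3673]
ee_rot: [-1.57, 0.005, -1.547]
contact_force: [7.2, 6.1, -14.9]
gripper_width: 0.0149
```

Request:
apply_moves(
  slide=[
    [0.0161,0.0015,0],
    [0.0318,0.0059,0],
    [0.0463,0.0131,0],
    [0.0593,0.0228,0],
    [0.0698,0.0341,0],
  ],
  turn=[0,0,0,0,0],
)

```text
t: 9.28
tcp_pos: [0.4462, 0.1159, 0.335]
ee_rot: [-1.569, 0.006, -1.547]
contact_force: [0.1, 6.5, 3.5]
gripper_width: 0.015
```

Request:
apply_moves(
  slide=[
    [0,0,0],
    [0,0,0],
  ],
  turn=[0,0],
)

```text
t: 9.52
tcp_pos: [0.4462, 0.1158, 0.3343]
ee_rot: [-1.569, 0.002, -1.547]
contact_force: [2.5, 4.5, -1.7]
gripper_width: 0.0151
```

```bash
python3 - <<'E'
from h import *
print(robot.state()["tcp_pos"],robot.state()["contact_force"])
b=shot("side","s4.png");a=shot("top","t4.png")
cv2.imwrite("pics/c4.png",np.hstack([cv2.resize(b[130:290,210:370],(400,400)),cv2.resize(a[180:320,210:350],(400,400))]))
for n,im,box in(("top",a,(245,200,70,65)),("side",b,(262,150,80,70))):
    x,y,w,h=box; c=im[y:y+h,x:x+w].astype(int)
    r,q=quad((c[...,2]>1.8*c[...,1])&(c[...,2]>50)); print(r,(q+[x,y]).tolist())
E
```

```text
[0.44623613 0.11576031 0.3342778 ] [ 2.4538277   4.48820299 -1.67430158]
((31.0, 34.0), (40.0, 26.0), 90.0) [[289, 215], [289, 243], [263, 254], [264, 216]]
((36.44511413574219, 30.506099700927734), (20.098541259765625, 46.93340301513672), 83.6598129272461) [[319, 170], [321, 188], [277, 192], [275, 174]]
```

View pics/c4.png

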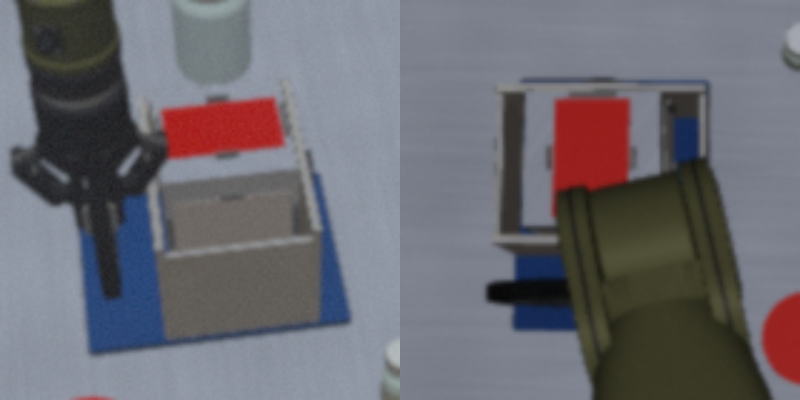

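```bash
python3 - <<'E'
from h import *
def sub(n,f,box):
    im=cv2.imread("pics/"+f).astype(np.float32); x,y,w,h=box
    c=im[y:y+h,x:x+w]; red=c[...,2]-c[...,1]; m=(red>0.5*np.percentile(red,97)).astype(np.uint8)
    return m
for n,f,box in(("top","t4.png",(245,200,70,65)),("side","s4.png",(262,150,80,70))):
    m=sub(n,f,box); x,y=box[:2]
    if n=="top":
        for r in range(217,242,6): 
            u=np.where(m[r-y])[0]; print(n,"row",r,u.min()+x-.5,u.max()+x+.5)
        print([(c, np.where(m[:,c-x])[0].min()+y-.5) for c in(266,276,286)])
    else:
        for c in range(280,320,6):
            v=np.where(m[:,c-x])[0]; print(n,"col",c,v.min()+y-.5,v.max()+y+.5)
        for r in range(176,188,4):
            u=np.where(m[r-y])[0]; print(n,"row",r,u.min()+x-.5,u.max()+x+.5)
E
```

```text
top row 217 263.5 289.5
top row 223 263.5 289.5
top row 229 263.5 289.5
top row 235 263.5 289.5
top row 241 263.5 289.5
[(266, np.float64(214.5)), (276, np.float64(213.5)), (286, np.float64(214.5))]
side col 280 172.5 192.5
side col 286 172.5 192.5
side col 292 171.5 191.5
side col 298 170.5 190.5
side col 304 170.5 189.5
side col 310 169.5 189.5
side col 316 168.5 188.5
side row 176 274.5 321.5
side row 180 274.5 322.5
side row 184 276.5 322.5
```

```bash
python3 - <<'E'
from h import *
L=tri((263.5,235),(297,171.0));R=tri((289.5,235),(299,190.8)); print(L,R,np.arctan2((L-R)[2],(L-R)[1]),(L+R)/2)
L=tri((267.3,235),(297,172.3));R=tri((293,235),(300,194.2)); print("initial",L,R,np.arctan2((L-R)[2],(L-R)[1]),(L+R)/2)
# expected pixels of patch edges for level bed vs tilt, centre y c
for c in(.187,.189,.191):
  for a in(0,.05,-.05,-.1,-.15):
    o=[]
    for s in(31.8,-31.8):
      y=s/1e3*np.cos(a)-.06*np.sin(a); z=.125+.06*np.cos(a)+s/1e3*np.sin(a)
      o+=[proj("top",(.56,c+y,z))[0],proj("side",(.56,c+y,z))[1]]
    print(c,a,np.round(o,1))
E
```

```text
[0.55955034 0.22894505 0.18189831] [0.55865653 0.16368924 0.18651195] -0.07058334801934743 [0.55910344 0.19631714 0.18420513]
initial [0.55880307 0.21870262 0.18807793] [0.55957156 0.1552152  0.18444562] 0.05715077082669556 [0.55918731 0.18695891 0.18626177]
0.187 0 [267.4 173.3 293.  194. ]
0.187 0.05 [268.5 173.8 294.2 195.5]
0.187 -0.05 [266.3 172.9 291.7 192.5]
0.187 -0.1 [265.2 172.6 290.4 191. ]
0.187 -0.15 [264.2 172.3 289.1 189.6]
0.189 0 [266.6 172.7 292.2 193.3]
0.189 0.05 [267.7 173.2 293.4 194.8]
0.189 -0.05 [265.5 172.3 290.9 191.8]
0.189 -0.1 [264.4 171.9 289.6 190.4]
0.189 -0.15 [263.4 171.7 288.3 188.9]
0.191 0 [265.8 172.  291.4 192.7]
0.191 0.05 [266.9 172.5 292.6 194.2]
0.191 -0.05 [264.7 171.6 290.1 191.2]
0.191 -0.1 [263.6 171.3 288.8 189.7]
0.191 -0.15 [262.6 171.1 287.5 188.3]
```

Request:
apply_moves(
  slide=[
    [0.0025,0.0032,0],
    [0.0048,0.0065,0],
    [0.0048,0.0065,0],
    [0.0048,0.0065,0],
  ],
  turn=[0,0,0,0],
)

```text
t: 10.12
tcp_pos: [0.4463, 0.111, 0.328]
ee_rot: [-1.569, 0.002, -1.546]
contact_force: [1.5, 4.7, 2.0]
gripper_width: 0.0154
```

```bash
cat > m.py <<'E'
from h import *
import sys
def meas(tag):
    o=[]
    im=shot("top",f"t{tag}.png").astype(np.float32); red=im[...,2]-im[...,1]
    def cross(p,base):
        th=.5*np.percentile(p,90); i=np.where(p>th)[0]; a,b=i[0],i[-1]
        f=lambda k,d:k-d*(p[k]-th)/(p[k]-p[k-d]); return base+f(a,1),base+f(b,-1)
    r=np.array([cross(red[k,250:305],250) for k in range(217,240,2)]); tl,tr=r.mean(0)
    im=shot("side",f"s{tag}.png").astype(np.float32); red=im[...,2]-im[...,1]
    cs=np.arange(284,314,2); r=np.array([cross(red[155:210,k],155) for k in cs])
    st,sb=[np.polyval(np.polyfit(cs,r[:,j],1),298) for j in(0,1)]
    L=tri((tl,235),(297,st));R=tri((tr,235),(299,sb))
    print("edges",np.round([tl,st,tr,sb],2),"tri",(L+R)/2,np.arctan2((L-R)[2],(L-R)[1]))
    from scipy.optimize import least_squares
    def f(p):
        c,a,h=p; e=[]
        for s in(h,-h):
            X=(.56,c+s*np.cos(a)-.06*np.sin(a),.125+.06*np.cos(a)+s*np.sin(a)); e+=[proj("top",X)[0],proj("side",X)[1]]
        return np.array(e)-[tl,st,tr,sb]
    s=least_squares(f,[.19,0,.032],x_scale=[.01,.1,.01]); print("fit c,a,h",s.x.round(4),s.fun.round(2))
if __name__=="__main__": meas(sys.argv[1]); s=robot.state(); print(s["t"],s["tcp_pos"],s["contact_force"])
E
python3 m.py 5
```

```text
edges [265.28 171.41 291.67 193.06] tri [0.55880268 0.19120387 0.18534131] 0.004099527790511291
fit c,a,h [0.1926 0.0207 0.0327] [-0.02  0.03 -0.02  0.03]
10.225 [0.44630889 0.11101537 0.3280428 ] [1.89531696 5.94251797 2.05875108]
```

Request:
apply_moves(
  slide=[
    [0,0,0],
    [0,0,0],
    [0,0,0],
    [0,-0.01,0],
    [0,-0.06,0],
  ],
  turn=[0,0,0,0,0],
  hand=0.035,
)

```text
t: 10.85
tcp_pos: [0.4444, 0.1102, 0.3861]
ee_rot: [-1.578, -0.002, -1.546]
contact_force: [-0.3, -0.3, 1.2]
gripper_width: 0.0349
```

Request:
apply_moves(
  slide=[
    [0,-0.05,0],
    [0.05,-0.06,0],
    [0.1,-0.06,0],
    [0.15,-0.06,0],
    [0.2,-0.06,0],
  ],
  turn=[0,0,0,0,0],
)

```text
t: 11.48
tcp_pos: [0.4505, -0.0909, 0.4485]
ee_rot: [-1.57, -0.001, -1.545]
contact_force: [0.4, 0.8, 1.1]
gripper_width: 0.0349
```

```bash
python3 m.py 6
```

```text
edges [265.21 171.42 291.6  192.99] tri [0.55881528 0.19138204 0.18524686] 0.0010269940774680865
fit c,a,h [0.1925 0.0177 0.0327] [-0.01  0.01 -0.01  0.01]
11.575 [ 0.45069735 -0.09293888  0.44827725] [0.54336449 1.21848709 0.34607458]
```

Request:
apply_moves(
  slide=[
    [0.02,0,0.038],
    [0.04,0,0.076],
    [0.06,0,0.114],
    [0.08,0,0.152],
    [0.1,0,0.19],
  ],
  turn=[-0.18,-0.36,-0.54,-0.72,-0.9],
  hand=0.0,
)

```text
t: 12.2
tcp_pos: [0.6444, -0.1841, 0.4481]
ee_rot: [-1.57, -0.0, -0.639]
contact_force: [1.2, -0.1, 0.2]
gripper_width: 0.0001
```

Request:
apply_moves(
  slide=[
    [0,0.02,0],
    [0,0.04,0],
    [0,0.06,0],
    [0,0.08,0],
    [0,0.08,0],
  ],
  turn=[-0.15,-0.3,-0.45,-0.563,-0.563],
)

```text
t: 12.82
tcp_pos: [0.6427, -0.1835, 0.3661]
ee_rot: [-1.57, 0.004, -0.083]
contact_force: [-0.2, -0.1, 0.6]
gripper_width: 0.0001
```

```bash
python3 - <<'E'
from h import *
s=robot.state(); p=s["tcp_pos"]; print(p,s["ee_rot"])
a=cv2.imread("pics/t6.png").astype(np.float32);red=a[...,2]-a[...,1]
for k in(270,278,286):
    q=red[205:262,k];i=np.where(q>.5*np.percentile(q,80))[0]+205;print(ray("top",(k,i[0]-.5),.185)[:2],ray("top",(k,i[-1]+.5),.185)[:2])
b=cv2.imread("pics/s6.png").astype(np.float32);red=b[...,2]-b[...,1]
for k in(178,182,186):
    q=red[k,255:340];i=np.where(q>.5*np.percentile(q,80))[0]+255;print(ray("side",(i[0]-.5,k),.185)[:2],ray("side",(i[-1]+.5,k),.185)[:2])
a=shot("top","t7.png");b=shot("side","s7.png")
cv2.imwrite("pics/c7.png",np.hstack([cv2.resize(b[280:440,240:440],(400,320)),cv2.resize(a[180:300,370:520],(400,320))]))
E
```

```text
[ 0.64273381 -0.1834775   0.36613124] [-1.56985382  0.00392328 -0.08331805]
[0.60985278 0.21431659] [0.5071463  0.21021215]
[0.61285808 0.19444222] [0.50763284 0.19046671]
[0.61079567 0.17438436] [0.50811918 0.17072906]
[0.50835006 0.2112398 ] [0.61207275 0.19674847]
[0.50956862 0.19863742] [0.61267557 0.18425636]
[0.50858767 0.18648777] [0.6132713  0.17191112]
```

View pics/c7.png

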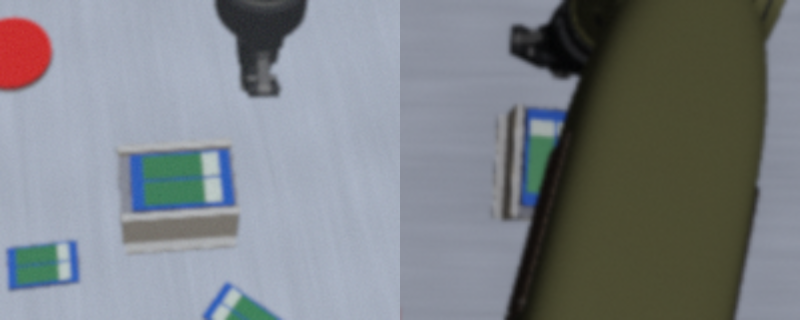

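Request:
apply_moves(
  slide=[
    [0.006,0.0,-0.015],
    [0.012,0.03,-0.025],
    [0.012,0.07,-0.025],
    [0.012,0.1,-0.025],
    [0.012,0.1,-0.025],
  ],
  turn=[0,0,0,0,0],
)

```text
t: 13.55
tcp_pos: [0.6524, -0.2111, 0.2655]
ee_rot: [-1.57, 0.004, -0.084]
contact_force: [-0.5, 0.0, 0.3]
gripper_width: -0.0001
```

Request:
apply_moves(
  slide=[
    [0,0.015,0],
    [0,0.03,0],
    [0,0.038,0],
    [0,0.038,0],
  ],
  turn=[0,0,0,0],
)

```text
t: 14.05
tcp_pos: [0.6528, -0.2103, 0.2288]
ee_rot: [-1.57, 0.001, -0.083]
contact_force: [-0.6, -0.5, 0.1]
gripper_width: 0.0001
```

Request:
apply_moves(
  slide=[
    [-0.005,0.001,0],
    [-0.012,0.0013,0],
    [-0.02,0.0013,0],
    [-0.027,0.0013,0],
    [-0.034,0.0013,0],
  ],
  turn=[0,0,0,0,0],
)

```text
t: 14.68
tcp_pos: [0.6189, -0.2076, 0.2286]
ee_rot: [-1.571, -0.001, -0.083]
contact_force: [0.9, 0.2, -0.1]
gripper_width: -0.0
```

Request:
apply_moves(
  slide=[
    [-0.007,0,0],
    [-0.014,0,0],
    [-0.021,0,0],
    [-0.026,0,0],
    [-0.029,0,0],
  ],
  turn=[0,0,0,0,0],
)

```text
t: 15.3
tcp_pos: [0.59, -0.2052, 0.2283]
ee_rot: [-1.571, 0.0, -0.083]
contact_force: [1.1, 0.2, 0.4]
gripper_width: 0.0
```

Request:
apply_moves(
  slide=[
    [0,0,0],
    [0.005,0,0],
    [0.005,-0.05,0],
    [0.005,-0.1,0],
    [0.005,-0.12,0],
  ],
  turn=[0,0,0,0,0],
  hand=0.0854,
)

```text
t: 15.92
tcp_pos: [0.5966, -0.206, 0.3519]
ee_rot: [-1.572, -0.005, -0.083]
contact_force: [0.9, -0.1, -0.5]
gripper_width: 0.0852
```

```bash
python3 - <<'E'
from h import *
s=robot.state(); print(s["tcp_pos"],s["ee_rot"])
b=shot("side","s8.png")
x0,y0=270,320
cv2.imwrite("pics/c8.png",cv2.resize(b[y0:y0+100,x0:x0+120],(720,600),interpolation=cv2.INTER_CUBIC))
E
```

```text
[ 0.59656693 -0.20595486  0.35188372] [-1.57215867 -0.00535772 -0.08266589]
```

View pics/c8.png

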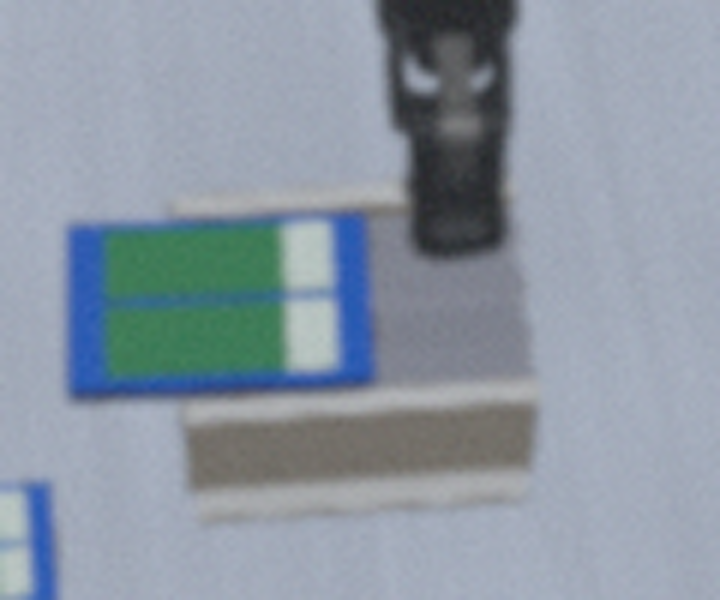

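```bash
python3 - <<'E'
from h import *
b=cv2.imread("pics/s8.png");v=cv2.cvtColor(b,cv2.COLOR_BGR2HSV)
tg=(v[...,0]>45)&(v[...,0]<125)&(v[...,1]>110);m=np.zeros_like(tg);m[350:388,278:336]=1
r,q=quad(tg&m);print(r,q.tolist())
P=lambda c:ray("side",(270+c[0]/6-.4,320+c[1]/6-.4),.06)
t=np.array([P(c) for c in((68,228),(365,212),(374,385),(72,387))]);s=np.array([P(c) for c in((173,205),(515,188),(537,385),(185,402))])
for n,a in(("tray",t),("stand",s)):
    l=(a[1]+a[2]-a[0]-a[3])/2; print(n,a.round(4).tolist(),"ctr",a.mean(0).round(4),"len",np.linalg.norm(l),"yaw",np.arctan2(l[1],l[0]))
E
```

```text
((305.88470458984375, 370.7720031738281), (28.160615921020508, 50.53919982910156), 87.95458984375) [[330, 356], [331, 383], [282, 385], [282, 358]]
tray [[0.4823, -0.1652, 0.06], [0.5811, -0.1723, 0.06], [0.5755, -0.2335, 0.06], [0.4787, -0.2216, 0.06]] ctr [ 0.5294 -0.1982  0.06  ] len 0.09826601932655263 yaw -0.09679563014070275
stand [[0.5178, -0.1614, 0.06], [0.6321, -0.17, 0.06], [0.6275, -0.2403, 0.06], [0.5143, -0.2315, 0.06]] ctr [ 0.573  -0.2008  0.06  ] len 0.11406058920160898 yaw -0.07707877360032336
```

Request:
apply_moves(
  slide=[
    [-0.05,0,0],
    [-0.0964,0,0.001],
    [-0.0964,0.04,0.001],
    [-0.0964,0.08,0.001],
    [-0.0964,0.1,0.001],
  ],
  turn=[0,0,0,0,0],
)

```text
t: 16.6
tcp_pos: [0.4981, -0.1962, 0.2455]
ee_rot: [-1.57, 0.004, -0.083]
contact_force: [-0.3, 0.6, 0.1]
gripper_width: 0.0853
```

Request:
apply_moves(
  slide=[
    [0,0.015,0],
    [0,0.0295,0],
    [0,0.0295,0],
    [0,0.0295,0],
  ],
  turn=[0,0,0,0],
)

```text
t: 17.1
tcp_pos: [0.4997, -0.1968, 0.2193]
ee_rot: [-1.571, -0.001, -0.083]
contact_force: [0.6, 0.2, -0.5]
gripper_width: 0.0855
```

Request:
apply_moves(
  slide=[
    [0,0,0],
    [0,0,0],
    [0,0,0],
  ],
  turn=[0,0,0],
  hand=0.065,
)

```text
t: 17.48
tcp_pos: [0.4994, -0.1967, 0.2191]
ee_rot: [-1.571, -0.001, -0.083]
contact_force: [0.2, 0.0, 0.9]
gripper_width: 0.0653
```

Request:
apply_moves(
  slide=[
    [0,-0.001,0],
    [0,-0.001,0],
    [0,-0.001,0],
    [0,-0.001,0],
  ],
  turn=[0,0,0,0],
  hand=0.05,
)

```text
t: 17.98
tcp_pos: [0.4994, -0.1967, 0.2199]
ee_rot: [-1.571, -0.0, -0.083]
contact_force: [0.0, 0.0, 2.5]
gripper_width: 0.0581
```

```bash
python3 - <<'E'
from h import *
s=robot.state(); print(s["tcp_pos"],s["ee_rot"],s["gripper_width"],s["contact_force"])
b=shot("side","s9.png")
cv2.imwrite("pics/c9.png",cv2.resize(b[315:415,260:380],(720,600),interpolation=cv2.INTER_CUBIC))
E
```

```text
[ 0.49936375 -0.19669969  0.21994102] [-1.57086909e+00 -2.30001342e-04 -8.28534019e-02] 0.05811614427317475 [2.05989701e-03 2.39509971e-02 2.48554370e+00]
```

View pics/c9.png

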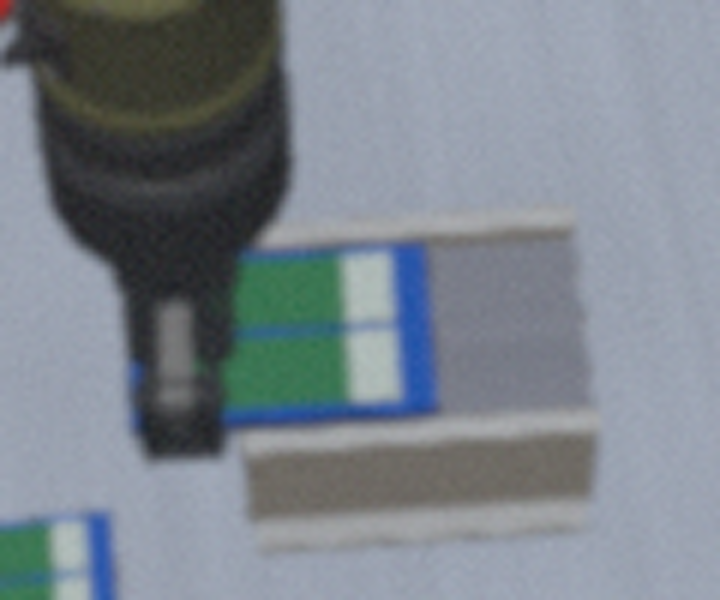

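Request:
apply_moves(
  slide=[
    [0,-0.01,0],
    [0,-0.03,0],
    [0,-0.07,0],
    [0,-0.115,0],
    [0,-0.16,0],
  ],
  turn=[0,0,0,0,0],
)

```text
t: 18.65
tcp_pos: [0.499, -0.1966, 0.3813]
ee_rot: [-1.571, 0.001, -0.083]
contact_force: [1.0, -0.7, -1.6]
gripper_width: 0.0581
```

Request:
apply_moves(
  slide=[
    [0,-0.03,0.02],
    [0,-0.04,0.06],
    [0,-0.04,0.1],
    [0,-0.04,0.145],
    [0,-0.04,0.19],
  ],
  turn=[0,0,0,0,0],
)

```text
t: 19.27
tcp_pos: [0.5148, -0.006, 0.4201]
ee_rot: [-1.571, -0.0, -0.083]
contact_force: [0.2, 0.4, -1.0]
gripper_width: 0.0584
```

Request:
apply_moves(
  slide=[
    [0,0,0.045],
    [0,0,0.09],
    [-0.001,0,0.135],
    [-0.001,0,0.175],
    [-0.001,0,0.198],
  ],
  turn=[0,-0.03,-0.06,-0.09,-0.107],
)

```text
t: 19.9
tcp_pos: [0.5301, 0.192, 0.4198]
ee_rot: [-1.571, 0.0, 0.027]
contact_force: [-0.5, 0.2, -1.8]
gripper_width: 0.0586
```

Request:
apply_moves(
  slide=[
    [0,0,0],
    [0,0,0],
  ],
  turn=[0,0],
)

```text
t: 20.15
tcp_pos: [0.5301, 0.1896, 0.4198]
ee_rot: [-1.572, 0.001, 0.024]
contact_force: [-0.1, 0.2, -1.4]
gripper_width: 0.0576
```

```bash
python3 - <<'E'
from h import *
s=robot.state(); print(s["tcp_pos"],s["ee_rot"],s["gripper_width"],s["contact_force"])
b=shot("side","s10.png");a=shot("top","t10.png")
cv2.imwrite("pics/c10.png",np.hstack([cv2.resize(b[80:280,200:360],(400,500)),cv2.resize(a[150:330,200:344],(400,500))]))
E
```

```text
[0.53014689 0.18963974 0.41977328] [-1.57155297e+00  6.47835421e-04  2.38943283e-02] 0.057635097908814915 [-0.08147838  0.2436588  -1.43262021]
```

View pics/c10.png

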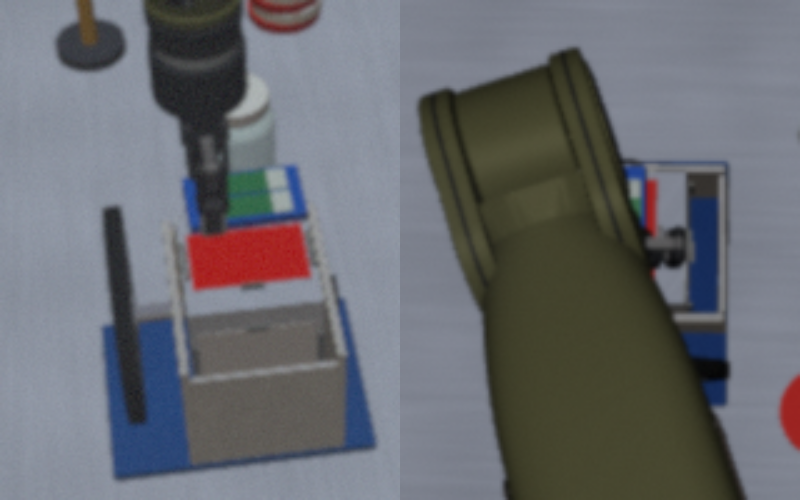

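```bash
python3 - <<'E'
from h import *
b=cv2.imread("pics/s10.png");v=cv2.cvtColor(b,cv2.COLOR_BGR2HSV)
tg=(v[...,0]>45)&(v[...,0]<125)&(v[...,1]>110);m=np.zeros_like(tg);m[140:175,292:326]=1
r,q=quad(tg&m);print(q.tolist())
z=.2598
for c in((298,168),(306,219),(230,226)): print(ray("side",(200+c[0]/2.5-.3,80+c[1]/2.5-.3),z).round(4))
p=robot.state()["tcp_pos"]
for s in(.03,-.03): # expected far corners
    X=np.array([p[0]+.0797-s*.024,p[1]+.0797*.024+s,z]); print("exp",X.round(4),proj("side",X).round(1))
E
```

```text
[[318, 147], [321, 166], [292, 169], [292, 150]]
[0.6096 0.2168 0.2598]
[0.6084 0.1546 0.2598]
[0.545  0.1552 0.2598]
exp [0.6093 0.2211 0.2598] [318.5 145.5]
exp [0.6107 0.1611 0.2598] [322.8 165. ]
```

Request:
apply_moves(
  slide=[
    [0,0.012,0],
    [0,0.025,0],
    [0,0.04,0],
    [0,0.05,0],
    [0,0.05,0],
  ],
  turn=[0,0,0,0,0],
)

```text
t: 20.88
tcp_pos: [0.53, 0.1899, 0.3684]
ee_rot: [-1.572, 0.002, 0.024]
contact_force: [-0.3, -0.2, -1.9]
gripper_width: 0.058
```

```bash
python3 - <<'E'
from h import *
a=shot("top","t11.png");b=shot("side","s11.png");p=robot.state()["tcp_pos"];z=p[2]-.16;print(p,robot.state()["contact_force"])
row=a[222,275:305].astype(int);print("top row222",[tuple(x) for x in row[:, ::-1]][4:22])
v=cv2.cvtColor(b,cv2.COLOR_BGR2HSV)
tg=(v[...,0]>45)&(v[...,0]<125)&(v[...,1]>110);m=np.zeros_like(tg);m[145:195,292:328]=1
for c in(300,306,312,316):
    i=np.where((tg&m)[:,c])[0]; print(c,i.min()-.5,i.max()+.5)
for r in(160,166,172,178):
    i=np.where((tg&m)[r])[0]; print("r",r,i.max()+.5 if len(i) else None)
for s in(.03,-.03):
  for l in(.045,.0797): print("exp",s,l,proj("side",(p[0]+l-s*.024,p[1]+l*.024+s,z)).round(1),proj("top",(p[0]+l-s*.024,p[1]+l*.024+s,z)).round(1))
cv2.imwrite("pics/c11.png",np.hstack([cv2.resize(b[130:220,250:340],(400,400),interpolation=cv2.INTER_CUBIC),cv2.resize(a[195:275,240:320],(400,400),interpolation=cv2.INTER_CUBIC)]))
E
```

```text
[0.53049884 0.19016218 0.36985338] [ 0.68176038  0.00917133 -0.94526646]
top row222 [(np.int64(78), np.int64(77), np.int64(54)), (np.int64(75), np.int64(74), np.int64(51)), (np.int64(55), np.int64(55), np.int64(37)), (np.int64(34), np.int64(33), np.int64(22)), (np.int64(34), np.int64(35), np.int64(27)), (np.int64(71), np.int64(75), np.int64(72)), (np.int64(131), np.int64(138), np.int64(135)), (np.int64(146), np.int64(154), np.int64(153)), (np.int64(131), np.int64(142), np.int64(151)), (np.int64(82), np.int64(100), np.int64(143)), (np.int64(83), np.int64(63), np.int64(122)), (np.int64(138), np.int64(42), np.int64(67)), (np.int64(148), np.int64(54), np.int64(57)), (np.int64(134), np.int64(97), np.int64(105)), (np.int64(128), np.int64(126), np.int64(137)), (np.int64(128), np.int64(133), np.int64(145)), (np.int64(129), np.int64(134), np.int64(146)), (np.int64(128), np.int64(132), np.int64(145))]
300 165.5 185.5
306 171.5 184.5
312 181.5 183.5
316 162.5 183.5
r 160 None
r 166 318.5
r 172 320.5
r 178 322.5
exp 0.03 0.045 [303.3 163.9] [265.4 226.7]
exp 0.03 0.0797 [318.8 162.1] [265.7 212.7]
exp -0.03 0.045 [307.  183.3] [290.  226.7]
exp -0.03 0.0797 [323.  181.4] [290.2 212.7]
```

View pics/c11.png

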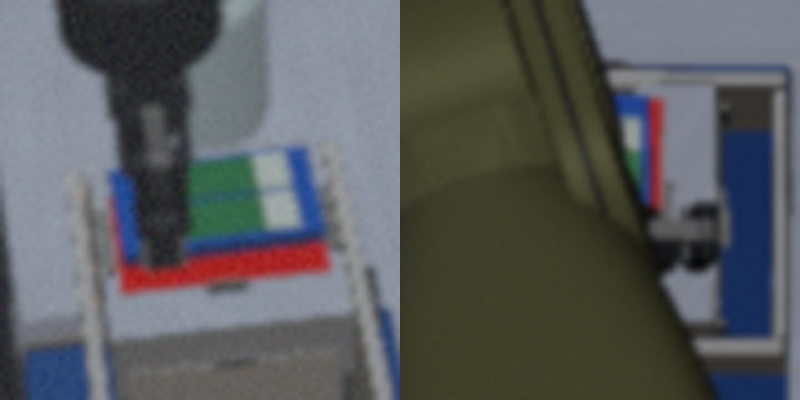

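Request:
apply_moves(
  slide=[
    [0,0.003,0],
    [0,0.006,0],
    [0,0.009,0],
    [0,0.012,0],
    [0,0.012,0],
  ],
  turn=[0,0,0,0,0],
)

```text
t: 21.6
tcp_pos: [0.5303, 0.19, 0.3574]
ee_rot: [-1.571, 0.001, 0.024]
contact_force: [0.3, -0.5, -1.3]
gripper_width: 0.0583
```

Request:
apply_moves(
  slide=[
    [0,0.0005,0],
    [0,0.001,0],
    [0,0.001,0],
  ],
  turn=[0,0,0],
)

```text
t: 21.98
tcp_pos: [0.5304, 0.1901, 0.3568]
ee_rot: [-1.571, 0.0, 0.024]
contact_force: [-0.6, 0.7, -1.3]
gripper_width: 0.058
```

Still carrying the tray's weight (about 1.3 N); another millimetre, then release slowly.

Request:
apply_moves(
  slide=[
    [0,0.0005,0],
    [0,0.001,0],
    [0,0.001,0],
  ],
  turn=[0,0,0],
)

```text
t: 22.35
tcp_pos: [0.5304, 0.1901, 0.3558]
ee_rot: [-1.571, -0.0, 0.024]
contact_force: [-1.0, -0.5, -1.6]
gripper_width: 0.0582
```

Request:
apply_moves(
  slide=[
    [0,0,0],
    [0,0,0],
    [0,0,0],
    [0,0,0],
  ],
  turn=[0,0,0,0],
  hand=0.068,
)

```text
t: 22.85
tcp_pos: [0.5304, 0.1901, 0.3559]
ee_rot: [-1.571, -0.0, 0.024]
contact_force: [-0.5, 0.2, -0.9]
gripper_width: 0.0682
```

Request:
apply_moves(
  slide=[
    [0,-0.01,0],
    [0,-0.03,0],
    [0,-0.07,0],
    [0,-0.11,0],
    [0,-0.15,0],
  ],
  turn=[0,0,0,0,0],
)

```text
t: 23.48
tcp_pos: [0.5302, 0.19, 0.508]
ee_rot: [-1.57, -0.001, 0.024]
contact_force: [0.9, 0.5, 0.2]
gripper_width: 0.0681
```

Request:
apply_moves(
  slide=[
    [0,0,-0.05],
    [0,0,-0.1],
    [0,0,-0.15],
    [0,0,-0.2],
    [0,0,-0.25],
  ],
  turn=[0,0,0,0,0],
)

```text
t: 24.1
tcp_pos: [0.5362, -0.0614, 0.5068]
ee_rot: [-1.571, -0.001, 0.024]
contact_force: [0.8, 0.6, -0.5]
gripper_width: 0.0679
```

```bash
python3 - <<'E'
from h import *
a=shot("top","t12.png");b=shot("side","s12.png")
for n,im,m0 in(("top",a,(205,262,255,302)),("side",b,(155,205,262,330))):
    v=cv2.cvtColor(im,cv2.COLOR_BGR2HSV); tg=(v[...,0]>45)&(v[...,0]<125)&(v[...,1]>110);m=np.zeros_like(tg);m[m0[0]:m0[1],m0[2]:m0[3]]=1
    r,q=quad(tg&m); c=ray(n,r[0],.195); print(n,r,q.tolist(),"ctr",c.round(4))
cv2.imwrite("pics/c12.png",np.hstack([cv2.resize(b[130:230,240:340],(400,400),interpolation=cv2.INTER_CUBIC),cv2.resize(a[195:295,230:330],(400,400),interpolation=cv2.INTER_CUBIC)]))
E
```

```text
top ((277.5, 239.5), (29.0, 23.0), 90.0) [[289, 253], [267, 254], [266, 226], [289, 225]] ctr [0.546  0.1922 0.195 ]
side ((318.96246337890625, 179.04275512695312), (9.416252136230469, 20.35946273803711), 14.743562698364258) [[317, 168], [322, 186], [313, 188]] ctr [0.605  0.1847 0.195 ]
```

View pics/c12.png

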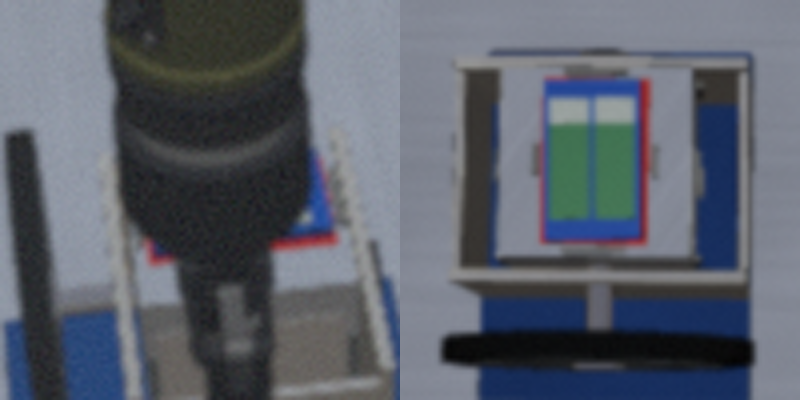

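Request:
apply_moves(
  slide=[
    [-0.03,0,-0.04],
    [-0.06,0,-0.08],
    [-0.09,0,-0.12],
    [-0.12,0,-0.16],
    [-0.15,0,-0.2],
  ],
  turn=[0,0,0,0,0],
)

```text
t: 24.82
tcp_pos: [0.3905, -0.264, 0.5066]
ee_rot: [-1.571, -0.001, 0.025]
contact_force: [0.5, -0.3, 0.5]
gripper_width: 0.0682
```

```bash
python3 - <<'E'
from h import *
Q={}
for n,m0 in(("top",(205,262,255,302)),("side",(155,205,262,330))):
    im=shot(n,n[0]+"13.png");v=cv2.cvtColor(im,cv2.COLOR_BGR2HSV); tg=(v[...,0]>45)&(v[...,0]<125)&(v[...,1]>110);tg|=(v[...,2]>150)&(v[...,1]<60)&False
    m=np.zeros_like(tg);m[m0[0]:m0[1],m0[2]:m0[3]]=1
    cs,_=cv2.findContours((tg&m).astype(np.uint8),0,1); h=cv2.convexHull(np.vstack(cs)); r=cv2.minAreaRect(h); Q[n]=r; print(n,r,cv2.approxPolyDP(h,3,True)[:,0].tolist())
print("ctr",tri(Q["top"][0],Q["side"][0]).round(4))
b=cv2.imread("pics/s13.png").astype(int);red=(b[...,2]>2*b[...,1])&(b[...,2]>60)
for c in(284,298,312): print(c,np.where(red[160:205,c])[0]+160)
E
```

```text
top ((277.5, 234.5), (39.0, 23.0), 90.0) [[289, 253], [267, 254], [267, 215], [289, 216]]
side ((298.8538818359375, 179.83078002929688), (20.71380043029785, 44.90057373046875), 82.87498474121094) [[318, 168], [321, 187], [279, 192], [276, 173]]
ctr [0.5604 0.1933 0.1897]
284 []
298 []
312 [190 191]
```

```bash
python3 -c "
from bench import robot
print(robot.close_job())"
```

```text
the job is handed in; nothing more can be done
None
```

The tray is on the red bed between its stops, slides up, and the job is handed in at about 25 s of the 72 s allowed. The hand-in reports no verdict, so this rests on my own checks.

- **Rotator:** I turned it about half a turn with two pinched strokes on the wheel rim plus a small correction. The first stroke slipped about 8 %. After letting go, the red bed measured level to within about 0.02 rad.
- **Tray:** I pushed it out from behind, so about 36 mm stuck out over the stand's front end. I then gripped it there, lifted it and laid it down, with no press force above about 2 N at the wrist.

**Last checks**
- **Position:** the final pictures show the tray about 2 mm off the bed's centre, against the 8 mm allowed.
- **Height:** the last two-view measurement read about 5 mm lower than expected. I put this down to pixel and calibration error, because the side view had also read 4 mm or so off in y while the tray was still held. It does not suggest the tray sits on a stop.
- **Bed angle and tray tilt:** I did not measure these again after placing the tray; I only judged from the pictures that it lies flat and the drum had not moved.
- **Bystanders:** I planned every path clear of the dish, vial and swab jar, but did not measure them again at the end.

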